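# Change over the block on the step gauge

## Robot

A 6-joint arm with a two-finger parallel gripper is mounted at the origin on a cart in front of the work surface, level with it; the furniture and walls round the work are solid. World frame = base frame: x ahead of the robot, y to its left, z up, the work surface at z = 0. Lengths are in m, angles in rad, forces in N, time in s.
With the tool pointing down it reaches from about 0.25 to 0.725 m from the base axis. Payload 4 kg.
Tool frame: the origin (TCP) lies on the centre line of the jaws, within the pads' length; the fingertips stand 17 mm ahead of it and the grasp point (between the pads) lies 2 mm behind it; z points along the fingers, y is the line along which they close (so a half turn about z gives the same grasp; the last joint's range is limited). The gripper opens to 85 mm and grips with 20 to 120 N. Pads are 22 mm wide; open, the fingers measure 114 mm over their backs; the gripper's body (76 mm by 85 mm) begins 54 mm behind the grasp point. The pads swing forward as they close: fully open they stand 13 mm farther back than shut.
Start: joints at [1.142, 0.241, 0.005, 1.335, 0, 1.571], TCP at [0.208, 0.455, 0.216] pointing down, gripper open.
Joint ranges: [-2.72, 2.72], [-1.05, 1.87], [-1.09, 1.28], [-1.99, 2.15], [-1.42, 1.44], [-3.14, 3.14]. Speed limits (rad/s): [2.79, 2.79, 3.14, 3.14, 3.14, 3.14].

## Interface

Orientations are given as a unit quaternion [x, y, z, w].
In Python, from workcell import get_obs, imaging, order gives the robot as it stands.
- The arm moves only by the tool apply_moves, never from a script. Its argument "targets" is a list that holds one entry, the list of rows, each a list of 5 numbers: the shift along the world's x, y, z in units of 40 mm (1.0 is 40 mm), then the turn about the world's z in degrees, then the gripper command: -1 is shut, 1 is fully open, values between are in proportion. In form: [[[dx, dy, dz, turn, fingers], ...]]. A call has 1 to 8 rows; each row shifts and turns the commanded pose from where the row before left it; what a row does not reach is not made up. A row lasts 1/12 s, in which the tool goes at most 41.7 mm and 7.16 degrees, less where a joint would pass 70% of its speed; a pose out of reach is approached as far as the arm can. A call is refused whole if a number of a shift passes 1 or a number of a turn 7.16, either way. A call with a gripper value outside its range is refused whole. The fingers move at their own pace and stop on an object; the grip force is fixed at half the most. Time passes only in rows, so rows that do not move let the fingers close. It gives the time, the measured TCP pose, the force, the opening and the grip force at its end, in the units of the state.
- get_obs(): the state, without advancing time (a new reading comes with each control period).
- imaging.camera(name): name is "scene" or "top"; returns (picture, depth): 420x560x3 uint8, blue, green, red; 420x560 float32, m along the optical axis (not along the pixel's ray), 0 where there is no reading.
- imaging.get_calibration(name): a dict with "camera_matrix" (3x3 intrinsics, pixels), "eye" and "rotation" of the camera in the world. Camera axes: x right, y down, z forward; pixel columns grow to the right and rows downward; lengths in m; the calibration is good to about 2 mm. A picture is of the moment at which its call begins. get_calibration takes no time and is no camera call.
- order.job_done(): hands the job in; it is judged then, once.
The state is a dict: "clock": time; "joint_pos": joint angles; "joint_vel": joint speeds; "tau": joint torques, N m; "eef_pos": TCP position; "tool_rot": TCP orientation; "ft_force": force on the tool from outside, world axes, zero at the start; "ft_torque": the same for the moment, N m; "grip_width": finger opening in m; "grasp_force": force on a finger pad.
Only numpy, scipy, OpenCV 4.12 (cv2) and the standard library are available. Lean on these libraries where they do the work, as an engineer would, in place of code of your own. Each camera call takes 0.05 s, during which the arm holds its last target. There are 200 camera calls.

## Task

The last block is still sitting on the dial gauge plate: take it off and lay it in the square dish. Then put the other block, the one lying on the bench, flat on the gauge plate with its step toward the gauge, slide it in under the gauge spindle and press it square into the corner so that it touches both fences and has pushed the gauge spindle in, and finish while still gripping it and pressing it there, because the spindle's spring pushes it back out if you let go. Leave the other things on the bench where they lie.

Things in the scene. Friction and masses are not known exactly. Their poses are not given: they have to be found in the camera images.
- gauge_plate: Comparator fixture bolted to the bench: steel plate 200 x 170 mm (its x, y), top face 14 mm above the bench. Origin: centre of its underside. On it stand two low fences at a right angle and, behind the rear fence (+x side), a post with a round dial gauge, 38 mm across, face up; the highest part is 58 mm above the bench. The work area is on the -x, -y side of the corner.
- corner (a point): Point on the plate's top face where the two fence faces would meet (14 mm above the bench); axes as the plate's. The rear fence face is the plane x = 0 of this frame, the side fence face the plane y = 0; the block belongs at negative x and negative y. Between the fences is a small relief gap, so the corner itself is open.
- rear_fence: Low dark steel bar along the plate's y, 12 mm thick, 107 mm long, 11 mm high above the plate, fixed. It faces the plate's -x. Origin: centre of its underside, 6 mm behind its face. Fences and plate are ground smooth and oiled (friction about 0.2).
- side_fence: Dark steel bar along the plate's x, 12 mm thick, 75 mm long, 24 mm high above the plate, fixed. It faces the plate's -y. Origin: centre of its underside, 6 mm behind its face.
- gauge_spindle (a joint): How far the gauge spindle is pushed in, m: 0 = fully out, 0.006 when a block's toe is against the rear fence, stop at 0.010. It slides along the plate's x, 30 mm above the plate's top, over the rear fence. Spring: 1.5 N when out, 3 N at 0.006.
- spindle_tip (a point): Tip of the 6 mm round gauge spindle. Fully out it is at x = -0.024, y = -0.079, z = 0.030 in the corner frame. The block's foot passes under it and the spindle meets the upright, so a block cannot be lowered straight into the corner: set it down with its toe in front of the tip (its middle at x below about -0.062) and slide it in.
- checked_block_mid (a point): Middle of the upright, half-way up, of the block that starts on the gauge plate: loose, step toward the gauge, pulled back from the fences and clear of the spindle, so it can be lifted straight up. Same shape, axes and offsets as on the other block.
- next_block_mid (a point): Middle of the upright of the block on the bench, half-way up: 20 mm above its underside, 13 mm from each upright face, 45 mm from each end, 31 mm from the foot's toe (+x). Grasp the upright across its 26 mm (x), above the step. Seated in the corner, this point is at x = -0.031, y = -0.045, z = 0.020 in the corner frame, axes parallel.
- dish_floor (a point): Centre of the inner floor (4 mm above the bench) of the moulded cream-coloured square dish, loose, 178 x 178 mm outside, 32 mm high; the flat inner floor is about 120 mm square, the rim slopes outward; axes along its sides.
- dish: The same dish; origin: centre of its underside.
- checked_block: The identical block that starts on the gauge plate; same axes and origin as the other.
- next_block: Aluminium stepped block that starts on the bench, 44 x 90 x 40 mm (its x, y, z), about 0.33 kg. L section: an upright 26 mm thick and 40 mm high along the whole 90 mm, with a step (foot) 14 mm high jutting out 18 mm on its +x side. Origin: centre of its underside, 9 mm toward +x from the middle of the upright.
- loupe: Black watchmaker's loupe 33 mm across, 31 mm high, near the front edge on the left; not to be moved.
- eraser_block: Grey abrasive rubber block 24 x 52 x 13 mm, in front of the green pots; not to be moved.
- copper_spool: Spool of copper wire, 48 mm across, 30 mm high, at the back right; not to be moved.
- marker_pen: Black and white marker pen 135 mm long at the back; not to be moved.
Mind the look-alikes: they are no part of the job. Leave any yellow look-alike of the checked_block alone.

How it is judged:
By the outcome, as a careful person would: the job done as asked, in the order asked, and still so for the second after the job is handed in, while the arm keeps its last pose, push and grip.
It also fails if it takes over 64 s, if anything falls off the work surface, if the arm or the gripper's body presses on something with over 40 N, if the wrist force passes 120 N, or if a joint passes its speed limit or range.

## Working session

There is one attempt and no reset: what is moved stays moved. The work goes in short steps, Python scripts to look and compute and a tool call to move; the robot and the scene stay as the last step left them, time stands still between calls to the robot, and variables do not carry over. Pictures are saved under pics/ and viewed, at most 10 in all, crops included, and the job is handed in when it is done.

Besides the shell and the picture viewer there is one more tool, called after "Call:" as name(argument=value, ...), one argument or row to a line, values as JSON. apply_moves: Moves the arm, as the interface text tells. Its arguments: {"type":"object","properties":{"targets":{"type":"array","items":{"type":"array","items":{"type":"array","items":{"type":"number"}}}}},"required":["targets"]}

```bash
mkdir -p pics; cat > h.py <<'E'
import numpy as np, cv2
from workcell import get_obs, imaging, order
def cloud(n):
    im,d=imaging.camera(n); c=imaging.get_calibration(n)
    K=np.array(c["camera_matrix"]);R=np.array(c["rotation"]);e=np.array(c["eye"])
    v,u=np.mgrid[:420,:560]
    p=np.stack([(u-K[0,2])/K[0,0]*d,(v-K[1,2])/K[1,1]*d,d],-1)
    w=p@R.T+e; w[d==0]=np.nan
    return im,d,w
E
python3 - <<'E'
from h import *
for n in("top","scene"):
    im,d,w=cloud(n); np.save(n+".npy",w); cv2.imwrite(f"pics/{n}0.png",im); c=imaging.get_calibration(n); print(c)
o=get_obs(); print(o)
E
```

```text
Traceback (most recent call last):
  File "h.py", line 8, in cloud
    w=p@R.T+e; w[d==0]=np.nan
      ~^~~~
ValueError: matmul: Input operand 1 has a mismatch in its core dimension 0, with gufunc signature (n?,k),(k,m?)->(n?,m?) (size 4 is different from 3)
```

Rotation is a quaternion.

```bash
sed -i 's/R=np.array(c\["rotation"\])/R=Rotation.from_quat(c["rotation"]).as_matrix()/; 1a from scipy.spatial.transform import Rotation' h.py
python3 - <<'E'
from h import *
for n in("top","scene"):
    im,d,w=cloud(n); np.save(n+".npy",w); cv2.imwrite(f"pics/{n}0.png",im); c=imaging.get_calibration(n); print(c)
    print(np.nanmedian(w[...,2]), w[210,280], w[400,280])
o=get_obs(); print(o)
E
```

```text
{'camera_matrix': array([[455.73886302,   0.        , 285.0291866 ],
       [  0.        , 455.73886302, 209.21967806],
       [  0.        ,   0.        ,   1.        ]]), 'eye': array([0.36577978, 0.07099234, 1.08378422]), 'rotation': array([ 0.71348149, -0.69694796,  0.05357569, -0.04834621])}
0.0005521607734515488 [0.51910283 0.07671964 0.01412365] [0.08819486 0.06622809 0.00672347]
{'camera_matrix': array([[382.02807104,   0.        , 272.45964754],
       [  0.        , 382.02807104, 213.39439368],
       [  0.        ,   0.        ,   1.        ]]), 'eye': array([ 0.13695209, -0.52010494,  0.75721874]), 'rotation': array([ 0.88987496, -0.24696298,  0.1084196 , -0.36793618])}
0.011615969518934177 [0.53748381 0.08505099 0.04776684] [ 0.28272505 -0.32126491  0.0470253 ]
{'clock': 0.15, 'joint_pos': array([1.14198087e+00, 2.41260180e-01, 4.04273160e-03, 1.33519760e+00,
       3.22959682e-05, 1.57081586e+00]), 'joint_vel': array([ 0.00090979, -0.00164228,  0.0047864 ,  0.00079258, -0.0030147 ,
        0.00039597]), 'tau': array([ 4.71885323e-04, -3.72635365e+01,  2.52638966e+01,  1.23757464e-02,
        5.40052372e-05, -2.29226323e-06]), 'eef_pos': array([0.20768013, 0.45428008, 0.21531082]), 'tool_rot': array([ 2.12778239e-01,  9.77100182e-01, -7.87393041e-04, -1.87976896e-04]), 'ft_force': array([ 0.36586316, -0.13901853, -0.02124726]), 'ft_torque': array([0.03940378, 0.0074277 , 0.01017861]), 'grasp_force': 0.0, 'grip_width': 0.08551724126198079}
```

View pics/top0.png

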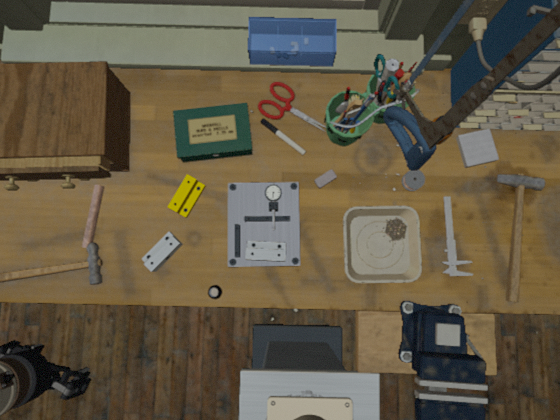

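View pics/scene0.png

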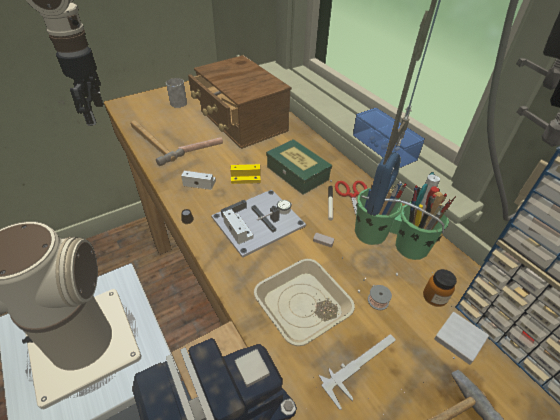

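Top view: plate at (264,225) with checked block at (266,251), next block at (161,252), dish at (383,244), and a yellow look-alike at (187,196). Now the measuring.

```bash
python3 - <<'E'
from h import *
im=cv2.imread("pics/top0.png"); w=np.load("top.npy")
def rect(name,box,zlo,zhi,show=1):
    u0,v0,u1,v1=box; s=w[v0:v1,u0:u1]; m=((s[...,2]>zlo)&(s[...,2]<zhi)).astype(np.uint8)
    n,l,st,_=cv2.connectedComponentsWithStats(m); k=1+np.argmax(st[1:,4]); q=s[l==k]
    r=cv2.minAreaRect((q[:,:2]*1000).astype(np.float32)); print(name,len(q),"z",np.median(q[:,2]).round(4),"rect",np.round(r[0],1),np.round(r[1],1),round(r[2],2),"mean",q[:,:2].mean(0).round(4)*1000)
rect("checked upright",(238,230,295,270),.047,.062)
rect("next upright",(135,225,190,280),.033,.047)
rect("next all",(135,225,190,280),.008,.047)
rect("next foot",(135,225,190,280),.010,.02)
rect("plate",(220,175,306,272),.009,.02)
rect("rearf",(238,208,296,228),.02,.03)
rect("sidef",(228,218,245,262),.03,.045)
rect("dish rim",(335,200,430,290),.025,.04)
rect("dish floor",(345,205,422,284),.0,.008)
for n,(u0,v0,u1,v1) in {"plate":(220,175,310,275),"next":(130,220,200,280),"dish":(335,195,430,290)}.items():
    print(n)
c=[cv2.resize(im[v0:v1,u0:u1],(400,400),interpolation=cv2.INTER_CUBIC) for u0,v0,u1,v1 in((215,175,315,275),(125,205,205,285))]
cv2.imwrite("pics/c1.png",np.hstack(c))
# noise
print(w[252,245:290:5].round(3).tolist()); print(w[235:270:3,266].round(4).tolist())
E
```

```text
checked upright 462 z 0.0524 rect [412.1 106.8] [89.2 25.9] 88.33 mean [412.  106.9]
next upright 455 z 0.0381 rect [408.9 343.6] [26.4 90.2] 47.57 mean [408.6 343.6]
next all 757 z 0.0361 rect [415.1 350.4] [45.3 90.6] 48.26 mean [413.1 346.8]
next foot 182 z 0.0126 rect [426.3 361.5] [20.6 90.8] 41.95 mean [426.1 361.2]
plate 4296 z 0.0125 rect [486.1 114.2] [200.  169.9] 2.34 mean [491.4 115.2]
rearf 145 z 0.0235 rect [496.6 126.6] [12.5 63.6] 2.61 mean [496.3 126.7]
sidef 159 z 0.0369 rect [443.  173.7] [71.6  9.9] 2.17 mean [443.  173.6]
dish rim 1120 z 0.0297 rect [ 443.9 -162.4] [177.9 179. ] 2.41 mean [ 443.7 -165.1]
dish floor 3153 z 0.0031 rect [ 444.1 -162.7] [144.3 146.3] 1.37 mean [ 442.5 -163.1]
plate
next
dish
[[0.418, 0.156, 0.016], [0.416, 0.142, 0.056], [0.417, 0.13, 0.055], [0.417, 0.119, 0.052], [0.417, 0.108, 0.051], [0.417, 0.097, 0.053], [0.418, 0.086, 0.048], [0.418, 0.074, 0.055], [0.418, 0.063, 0.05]]
[[0.4594, 0.1084, 0.0092], [0.4523, 0.1081, 0.0092], [0.445, 0.1078, 0.0122], [0.4368, 0.1071, 0.029], [0.4301, 0.107, 0.0246], [0.4217, 0.1059, 0.0529], [0.4149, 0.1056, 0.0534], [0.4082, 0.1055, 0.053], [0.4015, 0.1053, 0.0537], [0.396, 0.1065, 0.0089], [0.389, 0.1062, 0.012], [0.3822, 0.1064, -0.0]]
```

View pics/c1.png

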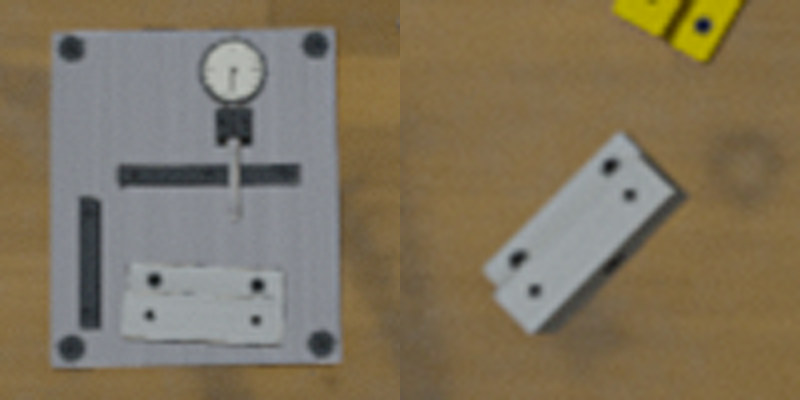

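Measured sizes match. Plate yaw is about 2.3°, checked block mid (412,107) mm at yaw −1.7°, next block mid (409,344) at yaw about 47.8°, and dish centre (444,−163). Moving above the checked block.

Call:
apply_moves(
  targets=[
    [[0.3, -0.54, 0, -4.2, 0.2], [0.3, -0.54, 0, -4.2, 0.2], [0.3, -0.54, 0, -4.2, 0.2], [0.3, -0.54, 0, -4.2, 0.2], [0.3, -0.54, 0, -4.2, 0.2], [0.3, -0.54, 0, -4.2, 0.2], [0.3, -0.54, 0, -4.2, 0.2], [0.3, -0.54, 0, -4.2, 0.2]],
  ],
)

```text
clock: 0.82
eef_pos: [0.3041, 0.2807, 0.2158]
tool_rot: [0.488, 0.873, -0.0, -0.0]
ft_force: [0.4, 0.1, -0.1]
grip_width: 0.0513
grasp_force: 0.0
```

Call:
apply_moves(
  targets=[
    [[0.3, -0.54, 0, -4.2, 0.2], [0.3, -0.54, 0, -4.2, 0.2], [0.3, -0.54, 0, -4.2, 0.2], [0.3, -0.54, -0.3, -4.2, 0.2], [0.3, -0.54, -0.3, -4.2, 0.2], [0.4, -0.54, -0.4, -4.2, 0.2], [0.4, -0.54, -0.4, -4.2, 0.2], [0.4, -0.54, -0.4, -4.2, 0.2]],
  ],
)

```text
clock: 1.48
eef_pos: [0.4123, 0.1079, 0.1433]
tool_rot: [0.719, 0.695, 0.0, 0.0]
ft_force: [0.5, 0.3, 0.3]
grip_width: 0.0512
grasp_force: 0.0
```

Call:
apply_moves(
  targets=[
    [[0, 0, 0, 0, 0.2], [0, 0, 0, 0, 0.2]],
  ],
)

```text
clock: 1.65
eef_pos: [0.4112, 0.108, 0.1429]
tool_rot: [0.719, 0.695, -0.001, -0.001]
ft_force: [0.2, -0.7, 0.1]
grip_width: 0.0506
grasp_force: 0.0
```

Call:
apply_moves(
  targets=[
    [[0.02, -0.03, -0.5, 0, 0.2], [0, 0, -0.5, 0, 0.2], [0, 0, -0.5, 0, 0.2], [0, 0, -0.4, 0, 0.2], [0, 0, -0.25, 0, 0.2], [0, 0, -0.2, 0, 0.2], [0, 0, 0, 0, 0.2], [0, 0, 0, 0, 0.2]],
  ],
)

```text
clock: 2.32
eef_pos: [0.4126, 0.1086, 0.0504]
tool_rot: [0.717, 0.697, 0.0, -0.0]
ft_force: [1.5, -0.5, -0.1]
grip_width: 0.051
grasp_force: 0.0
```

Call:
apply_moves(
  targets=[
    [[0, 0, 0, 0, -0.5], [0, 0, 0, 0, -1], [0, 0, 0, 0, -1], [0, 0, 0, 0, -1], [0, 0, 0, 0, -1], [0, 0, 0, 0, -1], [0, 0, 0, 0, -1], [0, 0, 0, 0, -1]],
  ],
)

```text
clock: 2.98
eef_pos: [0.4127, 0.1079, 0.05]
tool_rot: [0.718, 0.696, 0.0, -0.0]
ft_force: [-0.8, -0.1, -0.8]
grip_width: 0.0001
grasp_force: 0.0
```

The jaws shut on nothing. I'll look.

```bash
python3 - <<'E'
from h import *
im,d,w=cloud("scene"); np.save("s1.npy",w)
im2,d2,w2=cloud("top"); np.save("t1.npy",w2)
a=cv2.resize(im[160:280,180:340],(533,400),interpolation=cv2.INTER_CUBIC); b=cv2.resize(im2[190:290,230:297],(267,400),interpolation=cv2.INTER_CUBIC)
cv2.imwrite("pics/c2.png",np.hstack([a,b]))
E
```

```text
(no output)
```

View pics/c2.png

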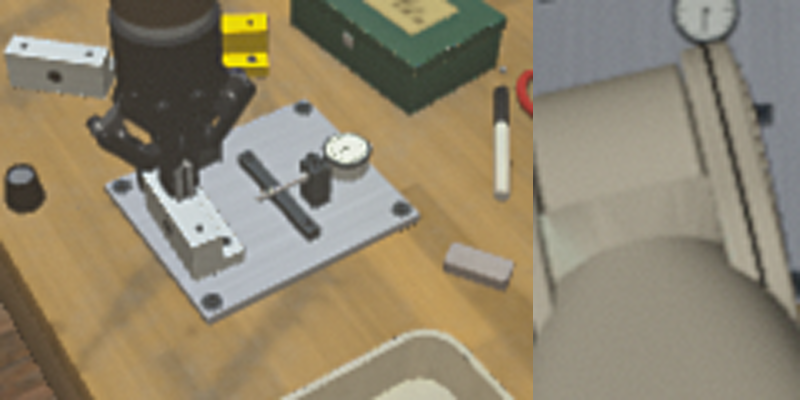

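Scene crop: the shut fingertips at about (183,190) seem to sit on or beside the upright's top near its far end, and the block looks undisturbed. Checking the numbers.

```bash
python3 - <<'E'
from h import *
w=np.load("s1.npy"); im=cv2.imread("pics/scene0.png")
c=imaging.get_calibration("scene");K=np.array(c["camera_matrix"]);R=Rotation.from_quat(c["rotation"]).as_matrix()
def pr(p): q=R.T@(np.array(p)-c["eye"]); q=K@q; return (q[:2]/q[2])
for n,p in {"tcp":(.4127,.108,.05),"tip":(.4127,.108,.033),"blocktop mid":(.412,.107,.054)}.items():
    q=pr(p); print(n,q.round(1),"crop",((q-[180,160])*3.33).round())
# cloud around
for v in range(200,250,3): print(v,[tuple((w[v,u]*1000).round().astype(int)) if np.isfinite(w[v,u,0]) else None for u in range(222,262,5)])
w0=np.load("scene.npy")
s=w0[200:260,200:270].reshape(-1,3); s=s[(s[:,2]>.047)&(s[:,2]<.06)&(s[:,0]<.46)]; print("scene block top before",len(s),cv2.minAreaRect((s[:,:2]*1000).astype(np.float32)))
s=w[200:260,200:270].reshape(-1,3); s=s[(s[:,2]>.047)&(s[:,2]<.06)&(s[:,0]<.46)]; print("now",len(s),cv2.minAreaRect((s[:,:2]*1000).astype(np.float32)))
E
```

```text
tcp [234.1 221.3] crop [180. 204.]
tip [234.5 225.9] crop [181. 219.]
blocktop mid [233.9 220.6] crop [180. 202.]
200 [(np.int64(442), np.int64(248), np.int64(-2)), (np.int64(395), np.int64(99), np.int64(140)), None, (np.int64(417), np.int64(90), np.int64(137)), (np.int64(434), np.int64(99), np.int64(122)), (np.int64(446), np.int64(95), np.int64(120)), (np.int64(510), np.int64(191), np.int64(13)), (np.int64(522), np.int64(183), np.int64(13))]
203 [(np.int64(388), np.int64(114), np.int64(122)), (np.int64(400), np.int64(112), np.int64(118)), (np.int64(404), np.int64(91), np.int64(133)), (np.int64(420), np.int64(97), np.int64(120)), (np.int64(432), np.int64(96), np.int64(115)), (np.int64(492), np.int64(187), np.int64(12)), (np.int64(505), np.int64(182), np.int64(10)), (np.int64(517), np.int64(173), np.int64(12))]
206 [(np.int64(380), np.int64(97), np.int64(129)), (np.int64(395), np.int64(101), np.int64(119)), (np.int64(406), np.int64(98), np.int64(116)), (np.int64(418), np.int64(95), np.int64(112)), (np.int64(469), np.int64(172), np.int64(24)), (np.int64(486), np.int64(176), np.int64(13
[... 4751 characters left out ...]
t64(15)), (np.int64(428), np.int64(43), np.int64(13)), (np.int64(439), np.int64(37), np.int64(13))]
248 [(np.int64(362), np.int64(85), np.int64(-2)), (np.int64(374), np.int64(79), np.int64(-3)), (np.int64(384), np.int64(70), np.int64(0)), (np.int64(391), np.int64(55), np.int64(12)), (np.int64(401), np.int64(47), np.int64(14)), (np.int64(412), np.int64(41), np.int64(13)), (np.int64(423), np.int64(35), np.int64(13)), (np.int64(435), np.int64(29), np.int64(11))]
scene block top before 290 ((412.218994140625, 105.79661560058594), (89.45748138427734, 27.68274688720703), 88.29367065429688)
now 212 ((411.8413391113281, 106.81903076171875), (92.60752868652344, 26.305438995361328), 89.24665069580078)
```

The block hasn't moved, and the shut fingertips are above its top. The tip offset isn't where I assumed, so I'll raise and measure the tips against the TCP.

Call:
apply_moves(
  targets=[
    [[0, 0, 0.4, 0, -1], [0, 0, 0.6, 0, -1], [0, 0, 0.5, 0, -0.38], [0, 0, 0, 0, -0.38], [0, 0, 0, 0, -0.38], [0, 0, 0, 0, -0.38]],
  ],
)

```text
clock: 3.58
eef_pos: [0.4122, 0.1078, 0.1095]
tool_rot: [0.718, 0.696, -0.0, -0.0]
ft_force: [0.2, 0.0, -0.3]
grip_width: 0.0265
grasp_force: 0.0
```

```bash
python3 - <<'E'
from h import *
im,d,w=cloud("scene"); o=get_obs(); print(o["eef_pos"],o["grip_width"],o["tool_rot"])
c=imaging.get_calibration("scene");K=np.array(c["camera_matrix"]);R=Rotation.from_quat(c["rotation"]).as_matrix()
q=K@R.T@(o["eef_pos"]-[0,0,.017]-c["eye"]); q=q[:2]/q[2]; u,v=q.astype(int); print("tip expected px",q)
s=w.reshape(-1,3); k=(abs(s[:,0]-o["eef_pos"][0])<.06)&(abs(s[:,1]-o["eef_pos"][1])<.03)&(s[:,2]>.062)
s=s[k]
for z in np.arange(.06,.18,.005):
    t=s[(s[:,2]>=z)&(s[:,2]<z+.005)]
    if len(t): print(round(z,3),len(t),"x",(t[:,0].min()*1000).round(),(t[:,0].max()*1000).round(),"y",(t[:,1].min()*1000).round(),(t[:,1].max()*1000).round())
v0,u0=170,190
cv2.imwrite("pics/c3.png",cv2.resize(im[v0:v0+80,u0:u0+100],(750,600),interpolation=cv2.INTER_CUBIC))
print(((q-[u0,v0])*7.5))
E
```

```text
[0.41183306 0.10769872 0.10905079] 0.0264056840661495 [ 7.17953396e-01  6.96090568e-01 -8.04804518e-04 -4.40792678e-04]
tip expected px [232.80273489 209.80072261]
0.12 1 x 426.0 426.0 y 114.0 114.0
0.125 13 x 391.0 432.0 y 98.0 119.0
0.13 20 x 388.0 431.0 y 95.0 118.0
0.135 24 x 385.0 437.0 y 95.0 115.0
0.14 25 x 385.0 437.0 y 96.0 117.0
0.145 23 x 385.0 437.0 y 94.0 117.0
0.15 28 x 385.0 438.0 y 95.0 115.0
0.155 21 x 384.0 434.0 y 95.0 116.0
0.16 23 x 384.0 434.0 y 95.0 114.0
0.165 28 x 381.0 451.0 y 93.0 116.0
0.17 46 x 367.0 456.0 y 92.0 115.0
0.175 82 x 364.0 459.0 y 92.0 120.0
[321.02051169 298.50541954]
```

View pics/c3.png

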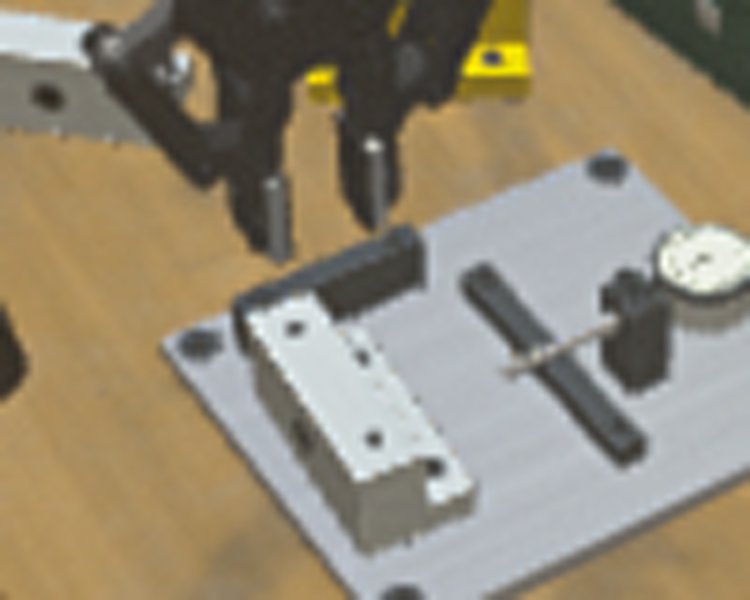

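Picture: the jaws (tips about (275,255) and (375,225)) hang well above the block, which stands undisturbed. Tips measure z≈0.121 with the TCP at 0.109, so they sit about 12 mm above the reported TCP rather than 17 mm below it. I'll work from that: for tips just over the foot I need TCP z≈0.021.

Call:
apply_moves(
  targets=[
    [[0, 0, 0, 0, 0.2], [0, 0, 0, 0, 0.2], [0, 0, -0.5, 0, 0.2], [0, 0, -0.5, 0, 0.2], [0, 0, -0.5, 0, 0.2], [0, 0, -0.4, 0, 0.2], [0, 0, -0.2, 0, 0.2], [0, 0, -0.1, 0, 0.2]],
  ],
)

```text
clock: 4.3
eef_pos: [0.4113, 0.1076, 0.0204]
tool_rot: [0.718, 0.696, -0.002, -0.001]
ft_force: [-0.5, 0.2, 0.7]
grip_width: 0.0514
grasp_force: 0.0
```

Call:
apply_moves(
  targets=[
    [[0, 0, 0, 0, 0.0], [0, 0, 0, 0, -0.3], [0, 0, 0, 0, -1], [0, 0, 0, 0, -1], [0, 0, 0, 0, -1], [0, 0, 0, 0, -1], [0, 0, 0, 0, -1]],
  ],
)

```text
clock: 4.88
eef_pos: [0.4136, 0.1082, 0.0229]
tool_rot: [0.718, 0.696, 0.001, 0.001]
ft_force: [0.2, 0.1, 4.4]
grip_width: 0.0246
grasp_force: 62.0
```

Gripped at 62 N. Lifting.

Call:
apply_moves(
  targets=[
    [[0, 0, 0.1, 0, -1], [0, 0, 0.3, 0, -1], [0, 0, 0.5, 0, -1], [0, 0, 0.5, 0, -1], [0, 0, 0.5, 0, -1], [0, 0, 0.4, 0, -1], [0, 0, 0.2, 0, -1], [0, 0, 0, 0, -1]],
  ],
)

```text
clock: 5.55
eef_pos: [0.4136, 0.1082, 0.1233]
tool_rot: [0.718, 0.696, 0.001, 0.001]
ft_force: [0.3, 0.1, -3.4]
grip_width: 0.0246
grasp_force: 60.9
```

Call:
apply_moves(
  targets=[
    [[0.02, -0.3, 0, 0, -1], [0.02, -0.5, 0, 0, -1], [0.02, -0.6, 0, 0, -1], [0.02, -0.6, 0, 0, -1], [0.02, -0.6, 0, 0.5, -1], [0.02, -0.6, 0, 0.5, -1], [0.02, -0.6, 0, 0.5, -1], [0.02, -0.6, 0, 0.5, -1]],
  ],
)

```text
clock: 6.22
eef_pos: [0.4176, -0.069, 0.1204]
tool_rot: [0.705, 0.709, -0.001, -0.001]
ft_force: [-0.3, 1.4, -2.7]
grip_width: 0.0246
grasp_force: 60.8
```

Call:
apply_moves(
  targets=[
    [[0.02, -0.6, 0, 0.5, -1], [0.02, -0.6, 0, 0.5, -1], [0.03, -0.5, 0, 0.5, -1], [0.04, -0.4, 0, 0.5, -1], [0.02, -0.2, 0, 0, -1], [0, 0, 0, 0, -1], [0, 0, 0, 0, -1]],
  ],
)

```text
clock: 6.8
eef_pos: [0.4234, -0.1595, 0.1209]
tool_rot: [0.693, 0.72, -0.0, -0.001]
ft_force: [-0.4, 0.4, -3.0]
grip_width: 0.0246
grasp_force: 60.8
```

```bash
python3 - <<'E'
from h import *
im,d,w=cloud("scene"); o=get_obs(); print(o["eef_pos"],o["ft_force"])
s=w.reshape(-1,3); e=o["eef_pos"]
# held block: bottom height / front y-end face, bright pixels
k=(abs(s[:,0]-e[0])<.05)&(abs(s[:,1]-e[1])<.06)&(s[:,2]>.06)&(s[:,2]<e[2]+.04)&(im.reshape(-1,3).min(1)>110)
t=s[k]; print(len(t),t.min(0).round(3),t.max(0).round(3))
# pile in dish (top frame at start)
w0=np.load("top.npy"); q=w0[200:290,335:430].reshape(-1,3); 
im0=cv2.imread("pics/top0.png")[200:290,335:430].reshape(-1,3)
m=(im0.max(1)<90)&(abs(q[:,0]-.444)<.055)&(abs(q[:,1]+.163)<.055); print("pile",m.sum(),q[m].min(0).round(3),q[m].max(0).round(3))
cv2.imwrite("pics/c4.png",cv2.resize(im[160:350,180:380],(800,600)[:2],interpolation=cv2.INTER_CUBIC))
E
```

```text
[ 0.42352392 -0.1591551   0.12117919] [-0.43116329  0.32626957 -3.87822762]
447 [ 0.41  -0.206  0.11 ] [ 0.455 -0.117  0.154]
pile 136 [ 0.458 -0.218 -0.001] [ 0.499 -0.176  0.017]
```

View pics/c4.png

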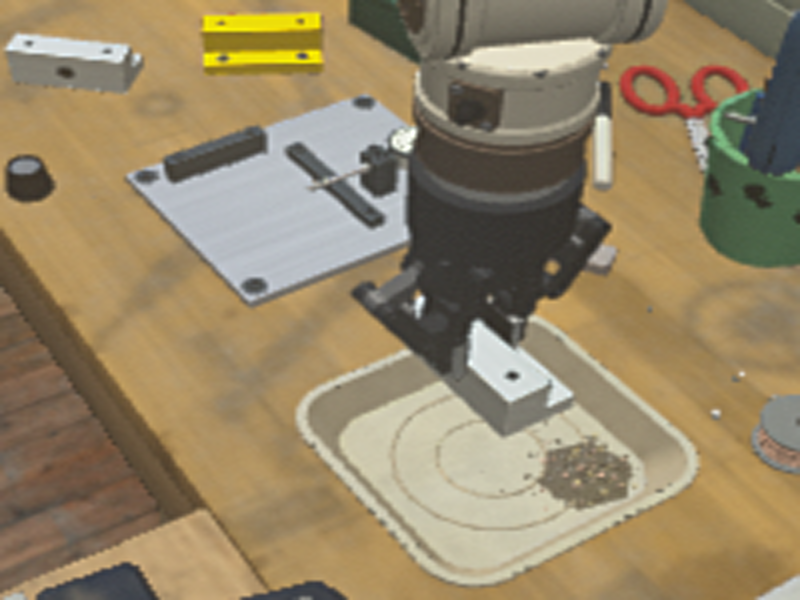

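The block is held level over the dish; the pile of swarf is at about (590,475) in the crop. I'll shift 8 mm away from the pile and lower.

Call:
apply_moves(
  targets=[
    [[-0.1, 0, 0, 0, -1], [-0.1, 0, -0.3, 0, -1], [0, 0, -0.5, 0, -1], [0, 0, -0.5, 0, -1], [0, 0, -0.5, 0, -1], [0, 0, -0.4, 0, -1], [0, 0, -0.2, 0, -1], [0, 0, -0.1, 0, -1]],
  ],
)

```text
clock: 7.52
eef_pos: [0.4151, -0.1589, 0.0209]
tool_rot: [0.693, 0.721, -0.0, -0.001]
ft_force: [-1.0, 0.0, -2.7]
grip_width: 0.0246
grasp_force: 60.8
```

Call:
apply_moves(
  targets=[
    [[0, 0, -0.06, 0, -1], [0, 0, -0.04, 0, -1], [0, 0, 0, 0, -1], [0, 0, 0, 0, -1]],
  ],
)

```text
clock: 7.85
eef_pos: [0.417, -0.1603, 0.0188]
tool_rot: [0.693, 0.721, 0.0, 0.001]
ft_force: [0.9, 0.6, -3.7]
grip_width: 0.0246
grasp_force: 60.8
```

Call:
apply_moves(
  targets=[
    [[0, 0, -0.03, 0, -1], [0, 0, -0.03, 0, -1], [0, 0, 0, 0, -1]],
  ],
)

```text
clock: 8.1
eef_pos: [0.4163, -0.1601, 0.0157]
tool_rot: [0.693, 0.721, 0.0, 0.0]
ft_force: [-0.2, -0.2, -3.0]
grip_width: 0.0244
grasp_force: 60.8
```

Call:
apply_moves(
  targets=[
    [[0, 0, -0.03, 0, -1], [0, 0, -0.03, 0, -1], [0, 0, 0, 0, -1]],
  ],
)

```text
clock: 8.35
eef_pos: [0.4164, -0.1602, 0.0132]
tool_rot: [0.693, 0.721, 0.0, 0.0]
ft_force: [-0.6, 0.2, -2.5]
grip_width: 0.0246
grasp_force: 60.9
```

Call:
apply_moves(
  targets=[
    [[0, 0, -0.03, 0, -1], [0, 0, -0.03, 0, -1], [0, 0, 0, 0, -1]],
  ],
)

```text
clock: 8.6
eef_pos: [0.4165, -0.1602, 0.0132]
tool_rot: [0.693, 0.721, 0.0, 0.001]
ft_force: [-7.9, 2.6, 19.5]
grip_width: 0.0243
grasp_force: 63.8
```

Call:
apply_moves(
  targets=[
    [[0, 0, 0.04, 0, -1], [0, 0, 0, 0, -1], [0, 0, 0, 0, -0.3], [0, 0, 0, 0, -0.1], [0, 0, 0, 0, -0.1], [0, 0, 0, 0, -0.1]],
  ],
)

```text
clock: 9.1
eef_pos: [0.4163, -0.1601, 0.0122]
tool_rot: [0.693, 0.721, -0.0, -0.0]
ft_force: [0.1, 1.1, -0.2]
grip_width: 0.0386
grasp_force: 0.0
```

Call:
apply_moves(
  targets=[
    [[0, 0, 0.1, 0, -0.1], [0, 0, 0.3, 0, -0.1], [0, 0, 0.6, 0, -0.1], [0, 0, 0.6, 0, -0.1], [0, 0, 0.6, 0, -0.1], [0, 0, 0.6, 0, 0.1], [0, 0.4, 0.2, 0, 0.2], [0, 0.6, 0, 3, 0.2]],
  ],
)

```text
clock: 9.77
eef_pos: [0.4188, -0.1216, 0.1355]
tool_rot: [0.675, 0.738, 0.001, 0.003]
ft_force: [1.3, -0.2, -0.4]
grip_width: 0.0516
grasp_force: 0.0
```

Call:
apply_moves(
  targets=[
    [[0, 0.7, 0, 3, 0.2], [0, 0.7, 0, 3, 0.2], [0, 0.7, 0, 3, 0.2], [0, 0.7, 0, 3, 0.2], [0, 0.7, 0, 3, 0.2], [0, 0.7, 0, 3, 0.2], [0, 0.7, 0, 3, 0.2], [0, 0.7, 0, 3, 0.2]],
  ],
)

```text
clock: 10.43
eef_pos: [0.4161, 0.1053, 0.1327]
tool_rot: [0.505, 0.863, 0.0, 0.0]
ft_force: [0.4, 0.2, -0.4]
grip_width: 0.0511
grasp_force: 0.0
```

```bash
python3 - <<'E'
from h import *
im,d,w=cloud("top"); o=get_obs(); print(o["eef_pos"],o["tool_rot"],o["ft_force"])
np.save("t2.npy",w); cv2.imwrite("pics/t2.png",im)
def rect(name,box,zlo,zhi):
    u0,v0,u1,v1=box; s=w[v0:v1,u0:u1]; m=((s[...,2]>zlo)&(s[...,2]<zhi)).astype(np.uint8)
    n,l,st,_=cv2.connectedComponentsWithStats(m); k=1+np.argmax(st[1:,4]); q=s[l==k]
    r=cv2.minAreaRect((q[:,:2]*1000).astype(np.float32)); print(name,len(q),"z",np.median(q[:,2]).round(4),np.round(r[0],1),np.round(r[1],1),round(r[2],2))
rect("dish block top",(340,205,425,285),.0385,.05)
rect("dish rim",(335,200,430,290),.025,.036)
rect("next upright",(135,225,190,280),.033,.047)
E
```

```text
[0.41652896 0.10953209 0.13279813] [ 5.02061228e-01  8.64829426e-01  2.04179521e-03 -6.46757803e-04] [-0.12650114  4.26023296  0.43241388]
dish block top 456 z 0.0427 [ 416.1 -162.1] [25.3 90.2] 1.41
dish rim 1111 z 0.0297 [ 443.9 -162.4] [178. 179.] 2.44
next upright 454 z 0.0382 [408.4 343.8] [25.9 89.1] 47.6
```

Checked block lies flat in the dish at (416,−162), top at the expected height. On to the next block.

Call:
apply_moves(
  targets=[
    [[-0.02, 0.6, 0, 2, 0.2], [-0.02, 0.7, 0, 3, 0.2], [-0.03, 0.7, 0, 3, 0.2], [-0.03, 0.7, 0, 3, 0.2], [-0.03, 0.7, 0, 3, 0.2], [-0.02, 0.7, 0, 2, 0.2], [-0.02, 0.7, 0, 2, 0.2], [-0.02, 0.6, 0, 0, 0.2]],
  ],
)

```text
clock: 11.15
eef_pos: [0.4085, 0.3216, 0.1325]
tool_rot: [0.364, 0.931, 0.0, 0.0]
ft_force: [-0.3, 0.4, -0.0]
grip_width: 0.0514
grasp_force: 0.0
```

Call:
apply_moves(
  targets=[
    [[0, 0.4, -0.3, 0, 0.2], [0, 0, -0.3, 0, 0.2], [0, 0, 0, 0, 0.2], [0, 0, 0, 0, 0.2]],
  ],
)

```text
clock: 11.48
eef_pos: [0.4079, 0.3353, 0.1078]
tool_rot: [0.365, 0.931, -0.001, -0.001]
ft_force: [0.6, -0.1, 0.8]
grip_width: 0.0512
grasp_force: 0.0
```

Call:
apply_moves(
  targets=[
    [[0.02, 0.21, 0, 0.4, 0.2], [0, 0, -0.5, 0, 0.2], [0, 0, -0.6, 0, 0.2], [0, 0, -0.6, 0, 0.2], [0, 0, -0.4, 0, 0.2], [0, 0, -0.2, 0, 0.2], [0, 0, -0.15, 0, 0.2], [0, 0, 0, 0, 0.2]],
  ],
)

```text
clock: 12.15
eef_pos: [0.4096, 0.3442, 0.0102]
tool_rot: [0.362, 0.932, -0.0, -0.0]
ft_force: [0.5, -1.3, 0.7]
grip_width: 0.0508
grasp_force: 0.0
```

Call:
apply_moves(
  targets=[
    [[0, 0, 0, 0, 0.0], [0, 0, 0, 0, -0.3], [0, 0, 0, 0, -1], [0, 0, 0, 0, -1], [0, 0, 0, 0, -1], [0, 0, 0, 0, -1], [0, 0, 0, 0, -1]],
  ],
)

```text
clock: 12.73
eef_pos: [0.4107, 0.3453, 0.012]
tool_rot: [0.361, 0.932, 0.002, 0.001]
ft_force: [0.9, -0.1, 5.6]
grip_width: 0.0247
grasp_force: 61.5
```

Call:
apply_moves(
  targets=[
    [[0, 0, 0.1, 0, -1], [0, 0, 0.4, 0, -1], [0, 0, 0.6, 0, -1], [0, 0, 0.6, 0, -1], [0, 0, 0.5, 0, -1], [0, 0, 0.3, 0, -1], [0, -0.2, 0, -3, -1], [0, -0.4, 0, -4, -1]],
  ],
)

```text
clock: 13.4
eef_pos: [0.4097, 0.3216, 0.1111]
tool_rot: [0.418, 0.908, 0.001, 0.0]
ft_force: [0.9, -0.3, -3.8]
grip_width: 0.0244
grasp_force: 60.4
```

Call:
apply_moves(
  targets=[
    [[0.03, -0.6, 0, -5, -1], [0.03, -0.6, 0, -5, -1], [0.03, -0.6, 0, -5, -1], [0.03, -0.6, 0, -5, -1], [0.03, -0.6, 0, -5, -1], [0.03, -0.6, 0, -5, -1], [0.03, -0.6, 0, -5, -1], [0.03, -0.5, 0, -3, -1]],
  ],
)

```text
clock: 14.07
eef_pos: [0.4176, 0.1304, 0.1097]
tool_rot: [0.692, 0.722, -0.001, -0.001]
ft_force: [-0.1, 0.5, -4.1]
grip_width: 0.0241
grasp_force: 60.4
```

Call:
apply_moves(
  targets=[
    [[0, -0.3, 0, -0.3, -1], [0, -0.19, 0, 0, -1], [0, 0, 0, 0, -1], [0, 0, 0, 0, -1]],
  ],
)

```text
clock: 14.4
eef_pos: [0.4187, 0.1128, 0.1102]
tool_rot: [0.693, 0.721, -0.0, -0.0]
ft_force: [0.2, 0.6, -2.8]
grip_width: 0.0245
grasp_force: 60.4
```

```bash
python3 - <<'E'
from h import *
o=get_obs(); print(o["eef_pos"],o["tool_rot"],o["ft_force"]); a,b=o["tool_rot"][:2]; print("tool y deg",np.degrees(np.arctan2(2*b*b-1,2*a*b)))
def edge(p,ax,sgn,lo,hi,pct):
    # boundary along other axis: extreme per bin, robust line fit
    oth=1-ax; xs=[];ys=[]
    for t in np.arange(lo,hi,.003):
        q=p[(p[:,oth]>=t)&(p[:,oth]<t+.003)]
        if len(q)>1: xs.append(t+.0015); ys.append((q[:,ax]*sgn).max()*sgn)
    l=cv2.fitLine(np.float32(np.c_[xs,ys])*1000,cv2.DIST_HUBER,0,.01,.01).ravel()
    s=l[1]/l[0]; return round(float(np.degrees(np.arctan(s))),2), round(float(l[3]-s*l[2]),2), float(s)
for f in("top.npy","t2.npy"):
    w=np.load(f).reshape(-1,3); w=w[np.isfinite(w[:,0])]
    P=w[(w[:,2]>.006)&(w[:,2]<.02)&(abs(w[:,0]-.486)<.11)&(abs(w[:,1]-.114)<.1)]
    print(f,"plate yaw: left",edge(P,1,1,.40,.57,0)[0],"right",edge(P,1,-1,.40,.57,0)[0],"front",-edge(P,0,-1,.04,.18,0)[0],"back",-edge(P,0,1,.04,.18,0)[0])
    F=w[(w[:,2]>.019)&(w[:,2]<.03)&(abs(w[:,0]-.496)<.015)&(w[:,1]>.10)&(w[:,1]<.17)]
    r=edge(F,0,-1,.1,.152,0); print("rear face yaw",-r[0],"x at y=.126",r[1]+r[2]*126)
    S=w[(w[:,2]>.03)&(w[:,2]<.045)&(abs(w[:,1]-.173)<.015)&(w[:,0]>.40)&(w[:,0]<.49)]
    if len(S)>20: r=edge(S,1,-1,.41,.475,0); print("side face yaw",r[0],"y at x=.443",r[1]+r[2]*443)
im,d,w=cloud("scene"); s=w.reshape(-1,3); e=o["eef_pos"]
k=(abs(s[:,0]-e[0])<.05)&(abs(s[:,1]-e[1])<.06)&(s[:,2]>.07)&(s[:,2]<e[2]+.04)&(im.reshape(-1,3).min(1)>100)
t=s[k]; print("held",len(t),t.min(0).round(3),t.max(0).round(3))
cv2.imwrite("pics/c5.png",cv2.resize(im[150:270,160:320],(800,600),interpolation=cv2.INTER_CUBIC))
E
```

```text
[0.4187176  0.11278069 0.11016996] [ 6.92683528e-01  7.21241497e-01 -1.66173203e-04 -4.53001331e-04] [ 0.2322243   0.5892085  -2.81555159]
tool y deg 2.314152751697868
top.npy plate yaw: left 2.37 right 2.29 front 2.63 back 2.69
rear face yaw 2.33 x at y=.126 490.6327690300345
side face yaw 2.25 y at x=.443 169.10617210954427
t2.npy plate yaw: left 59.84 right 2.32 front 12.51 back 2.85Traceback (most recent call last):
  File "<stdin>", line 16, in <module>
  File "<stdin>", line 9, in edge
cv2.error: OpenCV(4.12.0) /io/opencv/modules/imgproc/src/linefit.cpp:50: error: (-215:Assertion failed) count > 0 in function 'fitLine2D_wods'
```

Tool yaw 2.31° matches the plate (about 2.35°). Lowering in front of the spindle.

Call:
apply_moves(
  targets=[
    [[0, 0, -0.3, 0, -1], [0, 0, -0.5, 0, -1], [0, 0, -0.5, 0, -1], [0, 0, -0.4, 0, -1], [0, 0, -0.2, 0, -1], [0, 0, -0.1, 0, -1], [0, 0, 0, 0, -1], [0, 0, 0, 0, -1]],
  ],
)

```text
clock: 15.07
eef_pos: [0.4196, 0.1133, 0.0309]
tool_rot: [0.692, 0.722, 0.0, 0.0]
ft_force: [-0.5, -0.8, -2.2]
grip_width: 0.0244
grasp_force: 60.3
```

Call:
apply_moves(
  targets=[
    [[0, 0, -0.03, 0, -1], [0, 0, -0.03, 0, -1], [0, 0, 0, 0, -1]],
  ],
)

```text
clock: 15.32
eef_pos: [0.4196, 0.1129, 0.0285]
tool_rot: [0.693, 0.721, 0.001, 0.0]
ft_force: [-0.4, 0.3, -4.0]
grip_width: 0.0246
grasp_force: 60.3
```

Call:
apply_moves(
  targets=[
    [[0, 0, -0.03, 0, -1], [0, 0, -0.02, 0, -1], [0, 0, 0, 0, -1]],
  ],
)

```text
clock: 15.57
eef_pos: [0.4192, 0.1127, 0.0261]
tool_rot: [0.693, 0.721, 0.0, 0.0]
ft_force: [1.3, -0.7, -4.1]
grip_width: 0.0242
grasp_force: 60.5
```

Call:
apply_moves(
  targets=[
    [[0, 0, -0.03, 0, -1], [0, 0, -0.02, 0, -1], [0, 0, 0, 0, -1]],
  ],
)

```text
clock: 15.82
eef_pos: [0.4192, 0.1127, 0.0259]
tool_rot: [0.693, 0.721, 0.0, 0.0]
ft_force: [-6.0, -0.4, 15.0]
grip_width: 0.0244
grasp_force: 62.6
```

Call:
apply_moves(
  targets=[
    [[0, 0, -0.03, 0, -1], [0, 0, 0, 0, -1], [0, 0, 0, 0, -1]],
  ],
)

```text
clock: 16.07
eef_pos: [0.4192, 0.1127, 0.0259]
tool_rot: [0.693, 0.721, 0.001, 0.0]
ft_force: [-8.9, -2.3, 26.5]
grip_width: 0.0243
grasp_force: 64.0
```

Call:
apply_moves(
  targets=[
    [[0, 0, 0.035, 0, -1], [0.14, 0.022, 0, 0, -1], [0.14, 0.022, 0, 0, -1], [0.14, 0.022, 0, 0, -1], [0.14, 0.022, 0, 0, -1], [0.14, 0.022, 0, 0, -1], [0.14, 0.022, 0, 0, -1], [0, 0, 0, 0, -1]],
  ],
)

```text
clock: 16.73
eef_pos: [0.4543, 0.1184, 0.0259]
tool_rot: [0.693, 0.721, 0.001, 0.001]
ft_force: [-2.3, 0.4, 11.2]
grip_width: 0.0243
grasp_force: 62.2
```

Call:
apply_moves(
  targets=[
    [[0, 0, 0, 0, -1]],
  ],
)

```text
clock: 16.82
eef_pos: [0.4543, 0.1184, 0.0259]
tool_rot: [0.693, 0.721, 0.001, 0.001]
ft_force: [-2.2, -0.5, 9.5]
grip_width: 0.0242
grasp_force: 62.1
```

Call:
apply_moves(
  targets=[
    [[0, 0.04, 0, 0, -1], [0, 0.04, 0, 0, -1], [0, 0.02, 0, 0, -1], [0, 0, 0, 0, -1], [0, 0, 0, 0, -1]],
  ],
)

```text
clock: 17.23
eef_pos: [0.4548, 0.1213, 0.026]
tool_rot: [0.693, 0.721, 0.001, 0.002]
ft_force: [-0.9, -3.9, 8.2]
grip_width: 0.0244
grasp_force: 61.9
```

Call:
apply_moves(
  targets=[
    [[0.04, 0, 0, 0, -1], [0.04, 0, 0, 0, -1], [0.03, 0, 0, 0, -1], [0, 0, 0, 0, -1], [0, 0, 0, 0, -1]],
  ],
)

```text
clock: 17.65
eef_pos: [0.4561, 0.1216, 0.0259]
tool_rot: [0.693, 0.721, -0.001, -0.0]
ft_force: [-7.8, -1.9, 16.7]
grip_width: 0.0242
grasp_force: 62.9
```

```bash
python3 -c "
from h import *
o=get_obs(); print(o['eef_pos'],o['ft_force'],o['ft_torque'])"
```

```text
[0.45606455 0.12157315 0.02594657] [-7.75197102 -1.85966562 16.66788603] [-0.50539427  1.80962697 -0.14814867]
```

Call:
apply_moves(
  targets=[
    [[0.03, 0, 0, 0, -1], [0.03, 0, 0, 0, -1], [0, 0, 0, 0, -1], [0, 0, 0, 0, -1]],
  ],
)

```text
clock: 17.98
eef_pos: [0.458, 0.1218, 0.0259]
tool_rot: [0.693, 0.721, -0.001, -0.001]
ft_force: [-8.4, -1.8, 17.0]
grip_width: 0.0247
grasp_force: 62.9
```

Call:
apply_moves(
  targets=[
    [[0, 0.03, 0, 0, -1], [0, 0.03, 0, 0, -1], [0, 0, 0, 0, -1], [0, 0, 0, 0, -1]],
  ],
)

```text
clock: 18.32
eef_pos: [0.4593, 0.1232, 0.026]
tool_rot: [0.693, 0.721, -0.001, 0.001]
ft_force: [-5.4, -5.1, 14.8]
grip_width: 0.0241
grasp_force: 62.6
```

```bash
python3 - <<'E'
from h import *
o=get_obs(); print(o['eef_pos'],o['tool_rot'],o['ft_force'],o['ft_torque'])
im,d,w=cloud("scene"); np.save("s3.npy",w)
cv2.imwrite("pics/c6.png",cv2.resize(im[170:260,200:320],(800,600),interpolation=cv2.INTER_CUBIC))
s=w[170:260,180:320].reshape(-1,3); b=im[170:260,180:320].reshape(-1,3)
k=(s[:,2]>.047)&(s[:,2]<.058)&(b.min(1)>110)&(s[:,0]>.43)&(s[:,0]<.485); t=s[k]; print(len(t),t.min(0).round(4),t.max(0).round(4))
E
```

```text
[0.45925572 0.12323139 0.02596451] [ 6.92930273e-01  7.21003740e-01 -7.07915639e-04  8.62398414e-04] [-5.44432184 -5.11247926 14.81584248] [-1.02311085  1.42079209 -0.05438007]
161 [0.4459 0.0768 0.0478] [0.4767 0.1528 0.0565]
```

View pics/c6.png

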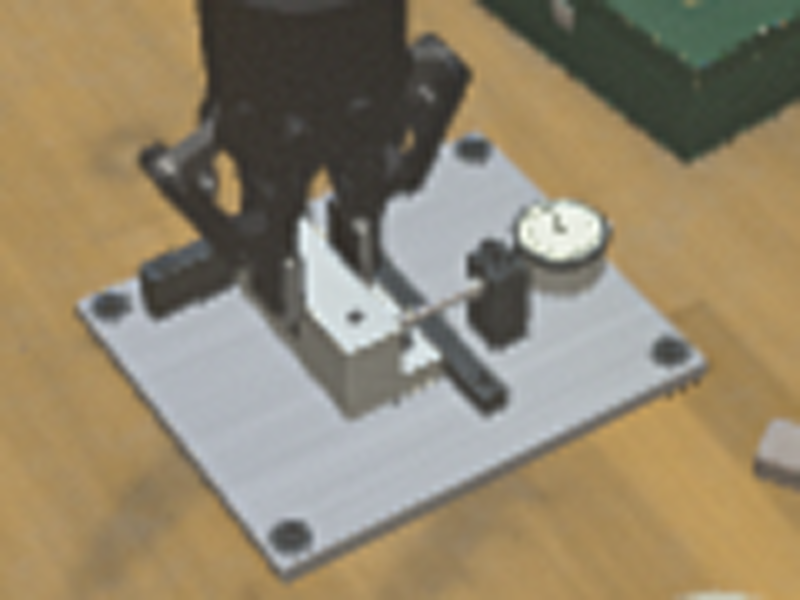

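Toe is about at the rear fence (440,355) and the spindle meets the upright at (400,320). The forces are still just friction and spring, so I keep pressing with less weight on the plate.

Call:
apply_moves(
  targets=[
    [[0.03, 0.01, 0.015, 0, -1], [0.03, 0.01, 0, 0, -1], [0, 0, 0, 0, -1], [0, 0, 0, 0, -1]],
  ],
)

```text
clock: 18.7
eef_pos: [0.4605, 0.124, 0.026]
tool_rot: [0.693, 0.721, -0.002, -0.0]
ft_force: [-7.5, -3.6, 13.2]
grip_width: 0.0244
grasp_force: 62.4
```

Call:
apply_moves(
  targets=[
    [[0, 0.03, 0, 0, -1], [0, 0.03, 0, 0, -1], [0, 0, 0, 0, -1], [0, 0, 0, 0, -1]],
  ],
)

```text
clock: 19.03
eef_pos: [0.4605, 0.1239, 0.0259]
tool_rot: [0.693, 0.721, -0.003, 0.002]
ft_force: [-7.5, -10.9, 15.9]
grip_width: 0.0242
grasp_force: 62.6
```

Call:
apply_moves(
  targets=[
    [[0.03, 0, 0, 0, -1], [0.03, 0, 0, 0, -1], [0, 0, 0, 0, -1], [0, 0, 0, 0, -1]],
  ],
)

```text
clock: 19.37
eef_pos: [0.4605, 0.124, 0.0259]
tool_rot: [0.693, 0.721, -0.005, 0.0]
ft_force: [-12.2, -10.7, 20.3]
grip_width: 0.0248
grasp_force: 63.3
```

Call:
apply_moves(
  targets=[
    [[0.02, 0, 0, 0, -1], [0, 0, 0, 0, -1], [0, 0, 0, 0, -1], [0, 0, 0, 0, -1]],
  ],
)

```text
clock: 19.7
eef_pos: [0.4605, 0.124, 0.0259]
tool_rot: [0.693, 0.721, -0.005, -0.0]
ft_force: [-14.1, -10.5, 22.9]
grip_width: 0.0244
grasp_force: 63.5
```

```bash
python3 - <<'E'
from h import *
o=get_obs(); print(o['eef_pos'],o['tool_rot'],o['ft_force'],o['ft_torque']); a,b=o["tool_rot"][:2]; print("yaw",np.degrees(np.arctan2(2*b*b-1,2*a*b)))
im,d,w=cloud("scene"); im2,d2,w2=cloud("top")
cv2.imwrite("pics/c7.png",np.hstack([cv2.resize(im[190:250,215:295],(533,400),interpolation=cv2.INTER_CUBIC),cv2.resize(im2[190:250,235:275],(267,400),interpolation=cv2.INTER_CUBIC)]))
E
```

```text
[0.46052012 0.12396385 0.02593343] [ 6.93138681e-01  7.20786154e-01 -5.10145448e-03 -2.55501835e-04] [-14.14956597 -10.52391677  22.87807486] [-2.07698956e+00  2.90857508e+00 -2.78648450e-03]
yaw 2.238910596332581
```

View pics/c7.png

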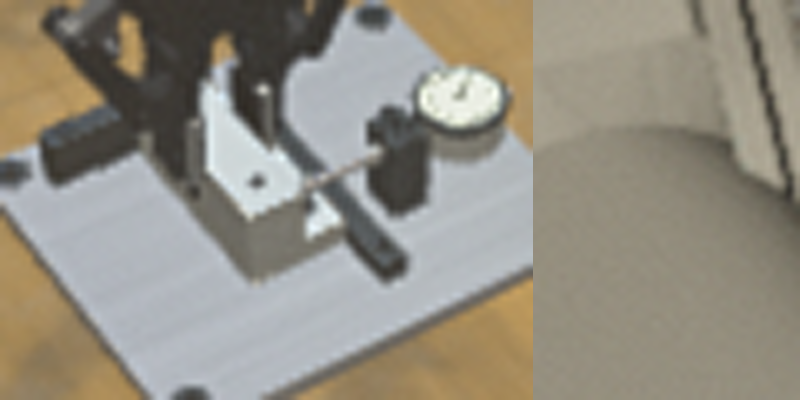

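The toe is against the rear fence and the spindle is pushed in. Force rises with no further motion in x or y (14 and 10 N), and the yaw moment is about 0, so both faces are seated square. Handing in while pressing.

```bash
python3 -c "
from h import *
print(order.job_done())"
```

```text
the job is handed in; nothing more can be done
None
```

The checked block lies flat in the dish. The next block is gripped and pressed into the corner, with contact forces of about 14 N on the rear side and 10 N on the side fence and the spindle pushed in. I handed the job in at about 20 s of the 64 s; no verdict came back.

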